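Clear the magnifier and lock the specimen viewer

ROBOT

A 7-joint arm with a two-finger parallel gripper is mounted at the origin on the work surface. World frame = base frame: x ahead of the robot, y to its left, z up, the work surface at z = 0. Lengths are in m, angles in rad, forces in N, time in s.
With the tool pointing down it reaches from about 0.4 to 0.875 m from the base axis. Payload 19.3 kg.
Tool frame: the origin (TCP) lies at the very end of the fingers, on their centre line; the grasp point (between the pads) lies bot.pinch_z behind it (bot.pinch_z is the distance from the TCP to the grasp point, in m); z points along the fingers, y is the line along which they close (so a half turn about z gives the same grasp; the last joint's range is limited). The gripper opens to 85 mm and grips with 20 to 120 N. Pads are 22 mm wide; open, the fingers measure 114 mm over their backs; the gripper's body (76 mm by 85 mm) begins 54 mm behind the grasp point. The pads swing forward as they close: fully open they stand 13 mm farther back than shut.
Start: joints at [-1.233, 0.521, -0.036, 1.599, 0.021, 1.021, -0.113], TCP at [0.248, 0.574, 0.231] pointing down, gripper open.
Joint ranges: [-2.91, 2.91], [-0.3, 2.13], [-1.5, 1.42], [0.17, 2.43], [-1.26, 4.41], [0.16, 1.93], [-2.52, 2.52]. Speed limits (rad/s): [1.89, 1.89, 2.39, 2.39, 3.01, 3.01, 3.01].

INTERFACE

Orientations are given as [roll, pitch, yaw] about the fixed x, y, z axes, in that order (R = Rz(yaw) Ry(pitch) Rx(roll)).
In Python, from workcell import bot, grab_frame, ticket gives the robot as it stands.
- The arm moves only by the tool arm_command, never from a script. Its argument "commands" is a list of rows, each a list of 3 entries, a list of its own where there are three numbers: the shift along the world's x, y, z in mm, then the turn about the world's z in rad, then the gripper command: -1 is fully open, 1 is shut, values between are in proportion. In form: [[[tx, ty, tz], roll, fingers], ...]. A call has 1 to 20 rows; each row shifts and turns the commanded pose from where the row before left it; what a row does not reach is not made up. A row lasts 1/10 s, in which the tool goes at most 50 mm and 8.59 degrees, less where a joint would pass 70% of its speed; a pose out of reach is approached as far as the arm can. A call with a gripper value outside its range is refused whole. The fingers move at their own pace and stop on an object; "newtons" is the grip in N (left out, the last holds). Time passes only in rows, so rows that do not move let the fingers close. It gives the time, the measured TCP pose, the force, the opening and the grip force at its end, in the units of the state.
- bot.observe(): the state, without advancing time (a new reading comes with each control period).
- grab_frame(name): name is "scene" or "top" or "wrist"; returns a dict with "image" (384x512x3 uint8, red, green, blue), "vertical_fov" (degrees; the focal length in pixels is half the picture's height over the tangent of half this angle, whatever the lens; pixels are square), "cx", "cy" (the principal point, pixels), "k1" (the pictures are not rectified: a ray, as slopes to the right and down, at radius r is drawn at 1 + k1 r^2 times it, then the intrinsics apply), "R" (3x3) and "t" (3): a world point X has camera coordinates R X + t. Camera axes: x right, y down, z forward; pixel columns grow to the right and rows downward; lengths in m; the calibration is good to about 2 mm. A picture is of the moment at which its call begins. There is no depth.
- ticket.job_done(): hands the job in; it is judged then, once.
The state is a dict: "clock": time; "qpos": joint angles; "qd": joint speeds; "joint_efforts": joint torques, N m; "position": TCP position; "tool_rot": TCP orientation; "force": force on the tool from outside, world axes, zero at the start; "moment": the same for the moment, N m; "grip_width": finger opening in m; "finger_force": force on a finger pad.
Only numpy, scipy, OpenCV 4.12 (cv2) and the standard library are available. Lean on these libraries where they do the work, as an engineer would, in place of code of your own. Each camera call takes 0.05 s, during which the arm holds its last target. There are 200 camera calls.

TASK

The big hand magnifier has been left lying across the round specimen viewer, where it blocks the lever of the viewer's dark steel lock collar. First pick it up and lay it flat on the closed book, lens and handle both on the cover, setting it down rather than dropping it. Then turn the collar clockwise by its lever until the lever stands in line above the black bar that marks locked, let go, and leave the small magnifier, the petri dish and the sample jar where they are.

Things in the scene. Friction and masses are not known exactly. Their poses are not given: they have to be found in the camera images.
- viewer: Specimen viewer, fixed: white round base 240 mm across, 18 mm high, white drum, clear window 98 mm across inside a dark steel lock collar 132 mm across, z = 45 to 66 mm. Origin at table level on the collar's vertical axis. In this frame (angles from +x towards +y) the lever points along 1.92 rad minus the joint value; the locked bar lies along 0.42 rad.
- collar (a joint): Collar angle in rad, growing clockwise seen from above. 0: lever at the open mark, a small round black stud on the base. 1.50: locked, lever in line above the black bar. It turns from -0.05 to 1.95, so it does not stop by itself at the mark. Steady friction of about 0.22 N m (2.5 N at the lever), no spring; stays where it is left.
- lever (a point): Top of the collar's lever, 90 mm from the axis, z = 90 mm; turns with the collar. The lever is a dark steel upright fin standing radially out of the collar, 66 to 106 mm from the axis, 12 mm thick, z = 45 to 90 mm, free space below it down to the base. Pinch it across its 12 mm from above.
- locked_mark (a point): Point on the locked mark, 113 mm from the viewer's axis, z = 24 mm: a plain black bar 36 mm long, 12 mm wide, lying radially on the white base, 83 to 119 mm from the axis. 13 mm of it shows beyond the lever's end when the lever is above it.
- magnifier: Big black hand magnifier, 185 mm long, about 130 g, lying across the collar, underside at z = 66 mm, handle overhanging. Origin at the underside below the lens centre, x along the handle, z up. Lens frame 90 mm across, 12 mm high; handle a bar 20 mm wide, 20 mm high, x = 53 to 143 mm, underside level with the frame's. Centre of mass about x = 45 mm.
- handle_end (a point): Point near the free end of the big magnifier's handle, 140 mm from the lens centre, 10 mm above the underside.
- book: Closed green book lying on the table, fixed, 240 mm (x) by 170 mm (y), 22 mm thick; origin at the centre of its underside, z up.
- small_magnifier: Bystander: small black hand magnifier lying on the table, lens frame 60 mm across, 12 mm high, 133 mm long, handle along +x; origin under the lens centre.
- petri_dish: Bystander: closed clear petri dish on the table, 90 mm across, 20 mm high; origin at the centre of the underside.
- sample_jar: Bystander: small jar with white cap on the table, 60 mm across, 75 mm high; origin at the centre of the underside.
Mind the look-alikes: they are no part of the job. What is shaped like the magnifier but turquoise is not meant.

How it is judged:
On the way, in this order (a step that is already met when the one before it is completed fails the run):
1. the big magnifier lies flat on the book, released (x of magnifier in the frame of book between -0.12 and 0.12 m and y of magnifier in the frame of book between -0.085 and 0.085 m and x of handle_end in the frame of book between -0.12 and 0.12 m and y of handle_end in the frame of book between -0.085 and 0.085 m and z of magnifier in the frame of book below 0.028 m and angle between magnifier's own z axis and vertical below 0.1 rad and linear speed of magnifier below 0.03 m/s and contact force between the fingers and magnifier below 0.1 N), for 0.2 s.
2. the collar's lever stands at the locked mark (value of joint collar between 1.43 and 1.57 rad), for 0.2 s.
At the end, for the whole second after the job is handed in: The big magnifier lies flat (within 0.1 rad) and still on the book, its lens centre and handle end both over the cover, and the collar is at rest within 0.07 rad of locked (joint 1.43 to 1.57) (all of step 1 and all of step 2 and velocity of joint collar between -0.02 and 0.02 rad/s); the robot touches nothing.
It fails at once if the big magnifier falls (moves faster than 0.6 m/s without the fingers holding it) (linear speed of magnifier above 0.6 m/s and contact force between the fingers and magnifier below 0.1 N).
It fails at once if the small magnifier, the petri dish or the sample jar is moved more than 30 mm (distance of any of small_magnifier, petri_dish, sample_jar from where it was at the start of the episode above 0.03 m).
It also fails if it takes over 54 s, if anything falls off the work surface, if the arm or the gripper's body presses on something with over 40 N, if the wrist force passes 120 N, or if a joint passes its speed limit or range.

## Working session

There is one attempt and no reset: what is moved stays moved. The work goes in short steps, Python scripts to look and compute and a tool call to move; the robot and the scene stay as the last step left them, time stands still between calls to the robot, and variables do not carry over. Pictures are saved under pics/ and viewed, at most 10 in all, crops included, and the job is handed in when it is done.

Besides the shell and the picture viewer there is one more tool, called as name(argument=value, ...), one argument or row to a line, values as JSON. arm_command: Moves the arm, as the interface text tells. Its arguments: {"type":"object","properties":{"commands":{"type":"array"},"newtons":{"type":"number"}},"required":["commands"]}

```bash
mkdir -p pics; ls; cat > h.py <<'E'
import numpy as np, cv2
from workcell import bot, grab_frame, ticket
def snap(n,fn):
    f=grab_frame(n); cv2.imwrite('pics/'+fn,f['image'][:,:,::-1]); np.save('pics/'+fn+'.npy',f,allow_pickle=True); return f
def load(fn): return np.load('pics/'+fn+'.npy',allow_pickle=True).item()
def K(f):
    h=f['image'].shape[0]; F=h/2/np.tan(np.radians(f['vertical_fov'])/2)
    return np.array([[F,0,f['cx']],[0,F,f['cy']],[0,0,1.]]),np.array([f['k1'],0,0,0,0.])
def pix2world(f,uv,z):
    k,d=K(f); p=cv2.undistortPoints(np.array(uv,float).reshape(-1,1,2),k,d,None,None,None).reshape(-1,2) if 0 else cv2.undistortPointsIter(np.array(uv,float).reshape(-1,1,2),k,d,None,None,(3,50,1e-10)).reshape(-1,2)
    R=np.array(f['R']);t=np.array(f['t']); c=-R.T@t
    D=np.c_[p,np.ones(len(p))]@R
    return c+D*((z-c[2])/D[:,2])[:,None]
def world2pix(f,X):
    k,d=K(f); R=np.array(f['R'],float); return cv2.projectPoints(np.array(X,float).reshape(-1,1,3),cv2.Rodrigues(R)[0],np.array(f['t'],float),k,d)[0].reshape(-1,2)
E
python3 - <<'E'
from h import *
for n in ('top','scene'):
    f=snap(n,n+'0.png'); print(n,f['vertical_fov'],f['cx'],f['cy'],f['k1'],(-np.array(f['R']).T@f['t']).round(3))
print(bot.pinch_z,bot.observe())
a=cv2.imread('pics/top0.png');cv2.imwrite('pics/top0b.png',cv2.resize(a,(800,600),interpolation=cv2.INTER_CUBIC))
E
```

```text
pics
top 54.46974362220091 254.80946357872054 186.22166950595656 -0.06648440469491924 [0.434 0.049 1.189]
scene 44.86530522334173 249.20932973265013 188.74990712215492 -0.17307057588724706 [1.587 0.79  1.04 ]
0.0187 {'clock': 0.1, 'qpos': array([-1.23321218,  0.52196465, -0.03633601,  1.59991693,  0.02124414,
        1.02109764, -0.11279427]), 'qd': array([ 0.0003471 , -0.00186679,  0.00023937, -0.00252414, -0.00098356,
       -0.0004895 ,  0.00017654]), 'joint_efforts': array([ 3.70798938e-03, -9.28484988e+01,  1.98399514e+00, -3.70535338e+01,
        1.80966250e-02,  5.33351282e-03,  3.43079387e-05]), 'position': array([0.24778366, 0.57347406, 0.23078902]), 'tool_rot': array([-3.14059734e+00,  1.02126057e-04,  2.73383321e+00]), 'force': array([0.05510385, 0.64679231, 0.6197703 ]), 'moment': array([-0.003774  , -0.05672765, -0.01814657]), 'finger_force': 0.0, 'grip_width': 0.08551170835589791}
```

View pics/top0b.png

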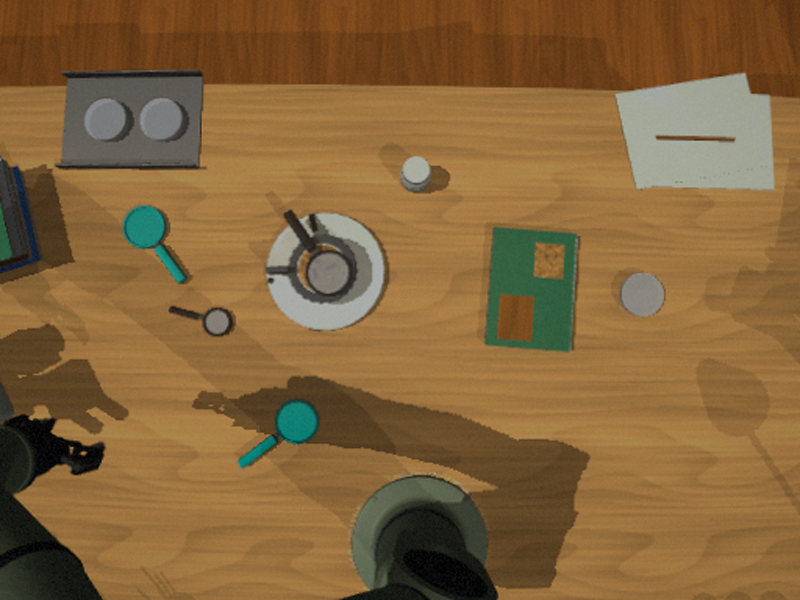

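View pics/scene0.png

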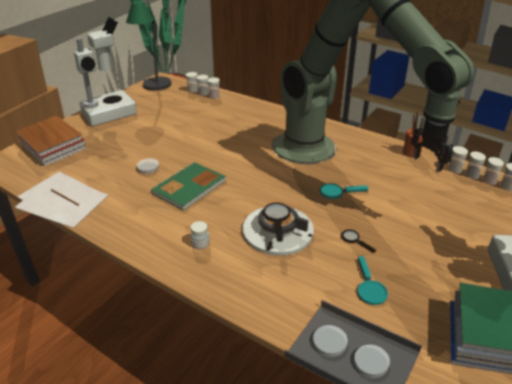

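The top view shows the white viewer at about (327,271) of 800x600. The big black magnifier's lens is at (329,273) and its handle points up-left to (290,213). The lever points left at (268,270). The book is at (532,290), the jar at (416,172), the dish at (642,295) and the small magnifier at (217,321). I'll zoom in and measure.

```bash
python3 - <<'E'
from h import *
f=load('top0.png');a=cv2.imread('pics/top0.png')
c=a[125:220,160:260];cv2.imwrite('pics/c1.png',cv2.resize(c,None,fx=6,fy=6,interpolation=cv2.INTER_CUBIC))
s=.64
def P(uv,z): return pix2world(f,(np.array(uv)+.5)*s-.5,z).round(4)
hsv=cv2.cvtColor(a,cv2.COLOR_BGR2HSV)
# book
m=cv2.inRange(hsv,(50,80,30),(85,255,255));m[:,:300]=0;m[:,380:]=0;m[:140]=0;m[230:]=0
r=cv2.minAreaRect(cv2.findNonZero(cv2.morphologyEx(m,cv2.MORPH_CLOSE,np.ones((25,25)))))
b=cv2.boxPoints(r);B=pix2world(f,b,.022);print('book',B.round(4),B.mean(0),np.linalg.norm(B-np.roll(B,1,0),axis=1))
# white base
m=cv2.inRange(hsv,(0,0,95),(180,75,255));mm=np.zeros_like(m);cv2.circle(mm,(209,173),48,255,-1);m&=mm
h=cv2.convexHull(cv2.findNonZero(m));E=pix2world(f,h.reshape(-1,2),.018)[:,:2]
A=np.c_[2*E,np.ones(len(E))];x=np.linalg.lstsq(A,(E**2).sum(1),rcond=None)[0];print('viewer',x[:2],'r',np.sqrt(x[2]+x[:2]@x[:2]))
print('jar',P([[416,164]],.075),'dish',P([[642,295]],.02),'small',P([[217,321],[170,309]],.01))
E
```

```text
book [[ 0.4006 -0.1267  0.022 ]
 [ 0.6381 -0.1422  0.022 ]
 [ 0.6292 -0.3116  0.022 ]
 [ 0.391  -0.2938  0.022 ]] [ 0.5147294  -0.21857506  0.022     ] [0.16745398 0.23797851 0.1696525  0.23893427]
viewer [0.5448511  0.19847849] r 0.11933259989354177
jar [[0.7507 0.0189 0.075 ]] dish [[ 0.5047 -0.4458  0.02  ]] small [[0.44   0.4177 0.01  ]
 [0.4629 0.516  0.01  ]]
```

View pics/c1.png

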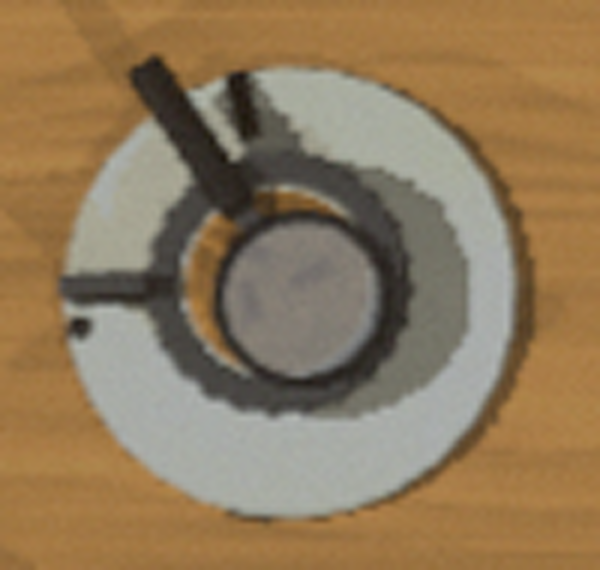

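The crop shows the lens at (300,295), the handle running from (240,205) to (145,65), the lever end at (62,288), the stud at (80,327), and the locked bar from (238,75) to (248,135). So the handle lies between the lever and the bar.

```bash
python3 - <<'E'
from h import *
f=load('top0.png')
def P(uv,z): return pix2world(f,(np.array(uv,float)+.5)/6-.5+[160,125],z)
v=np.array([.5449,.1985])
def pol(n,uv,z):
    p=P(uv,z)[:,:2]; d=p-v; print(n,p.round(4).tolist(),'r',np.hypot(*d.T).round(4),'ang',np.arctan2(d[:,1],d[:,0]).round(3))
pol('bar',[[238,75],[248,135]],.024); pol('stud',[[80,327]],.02)
pol('lever',[[62,288],[150,287]],.09)
pol('lens',[[302,297]],.072); pol('handle',[[145,65],[240,208],[170,102],[205,155]],.086)
h=P([[145,65],[240,208],[301,297]],.08)
print('handle ang',np.arctan2(*(h[0]-h[1])[[1,0]]),np.arctan2(*(h[0]-h[2])[[1,0]]))
# collar outer ring circle centre z .066
pol('collar l/r/t/b',[[150,250],[410,290],[285,148],[280,413]],.066)
E
```

```text
bar [[0.6582, 0.2276], [0.6264, 0.2215]] r [0.117  0.0846] ang [0.251 0.275]
stud [[0.5242, 0.3082]] r [0.1116] ang [1.758]
lever [[0.538, 0.3022], [0.5391, 0.2585]] r [0.1039 0.0602] ang [1.637 1.668]
lens [[0.5368, 0.1852]] r [0.0156] ang [-2.12]
handle [[0.6508, 0.2648], [0.5795, 0.2154], [0.6323, 0.2518], [0.6058, 0.2335]] r [0.125  0.0385 0.1023 0.0703] ang [0.56  0.454 0.547 0.522]
handle ang 0.6059896237395592 0.6112048104202721
collar l/r/t/b [[0.5601, 0.2635], [0.5416, 0.1315], [0.613, 0.1963], [0.4786, 0.1958]] r [0.0668 0.0671 0.0681 0.0663] ang [ 1.341 -1.62  -0.032 -3.1  ]
```

arm_command(
  commands=[
    [[20, -18, 0], -0.118, -0.2],
    [[20, -18, 0], -0.118, -0.2],
    [[20, -18, 0], -0.118, -0.2],
    [[20, -18, 0], -0.118, -0.2],
    [[20, -18, 0], -0.118, -0.2],
    [[20, -18, 0], -0.118, -0.2],
    [[20, -18, 0], -0.118, -0.2],
    [[20, -18, 0], -0.118, -0.2],
    [[20, -18, 0], -0.118, -0.2],
    [[20, -18, 0], -0.118, -0.2],
    [[20, -18, 0], -0.118, -0.2],
    [[20, -18, 0], -0.118, -0.2],
    [[20, -18, 0], -0.118, -0.2],
    [[20, -18, 0], -0.118, -0.2],
    [[20, -18, 0], -0.118, -0.2],
    [[20, -18, 0], -0.118, -0.2],
    [[20, -18, 0], -0.118, -0.2],
    [[20, -18, 0], -0.118, -0.2],
    [[0, 0, 0], 0, -0.2],
    [[0, 0, 0], 0, -0.2],
  ],
  newtons=50,
)

```text
clock: 2.1
position: [0.6078, 0.2494, 0.2308]
tool_rot: [-3.142, 0.001, 0.61]
force: [-1.1, 0.1, -1.5]
grip_width: 0.0511
finger_force: 0.0
```

```bash
python3 - <<'E'
from h import *
f=snap('wrist','w1.png'); a=cv2.imread('pics/w1.png')
# predicted handle outline: grid points
L=np.array([.537,.185]);u=np.array([np.cos(.608),np.sin(.608)]);n=np.array([-u[1],u[0]])
for x,y in [(53,-10),(143,-10),(143,10),(53,10),(100,0)]:
    p=world2pix(f,[*(L+u*x/1e3+n*y/1e3),.086])[0]; cv2.circle(a,tuple(int(v) for v in p.round()),2,(0,0,255),-1)
for k in range(24):
    t=k*np.pi/12;p=world2pix(f,[L[0]+.045*np.cos(t),L[1]+.045*np.sin(t),.078])[0]; cv2.circle(a,tuple(int(v) for v in p.round()),1,(0,255,0),-1)
for g,r0,r1,z in [(.265,.083,.119,.024),(1.655,.066,.106,.09)]:
    for r in (r0,r1):
        p=world2pix(f,[.5449+r*np.cos(g),.1985+r*np.sin(g),z])[0]; cv2.circle(a,tuple(int(v) for v in p.round()),2,(255,0,0),-1)
cv2.imwrite('pics/w1b.png',a)
E
```

```text
(no output)
```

View pics/w1b.png

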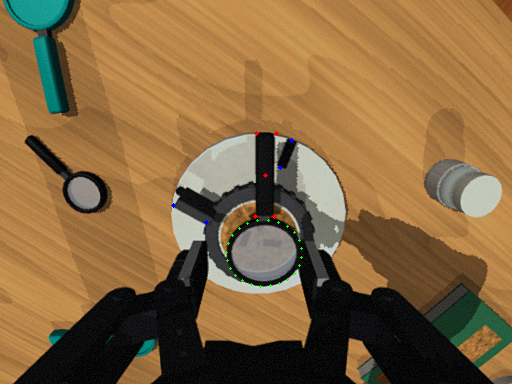

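Projected handle, lens and bar line up with the picture (handle at (265,135–215)). The lever sits slightly clockwise of my estimate, so I'll re-measure it later. Next is the descent, stopping partway to slow down.

arm_command(
  commands=[
    [[6, -4, -20], 0, -0.2],
    [[5, -3, -25], 0, -0.2],
    [[0, 0, -30], 0, -0.2],
    [[0, 0, -30], 0, -0.2],
    [[0, 0, -20], 0, -0.2],
    [[0, 0, -15], 0, -0.2],
    [[0, 0, -10], 0, -0.2],
    [[0, 0, -10], 0, -0.2],
    [[0, 0, -8], 0, -0.2],
    [[0, 0, -5], 0, -0.2],
    [[0, 0, 0], 0, -0.2],
    [[0, 0, 0], 0, -0.2],
    [[0, 0, 0], 0, 0.3],
    [[0, 0, 0], 0, 0.6],
    [[0, 0, 0], 0, 0.8],
    [[0, 0, 0], 0, 1],
    [[0, 0, 0], 0, 1],
    [[0, 0, 0], 0, 1],
    [[0, 0, 0], 0, 1],
  ],
  newtons=50,
)

```text
clock: 4.05
position: [0.6191, 0.2428, 0.0587]
tool_rot: [3.142, -0.001, 0.61]
force: [0.3, -0.5, 5.8]
grip_width: 0.0189
finger_force: 51.6
```

arm_command(
  commands=[
    [[0, 0, 3], 0, 1],
    [[0, 0, 5], 0, 1],
    [[0, 0, 8], 0, 1],
    [[0, 0, 12], 0, 1],
    [[0, 0, 15], 0, 1],
    [[0, 0, 15], 0, 1],
    [[0, 0, 15], 0, 1],
    [[0, 0, 10], 0, 1],
    [[0, 0, 5], 0, 1],
    [[0, 0, 0], 0, 1],
  ],
)

```text
clock: 5.05
position: [0.6191, 0.2429, 0.147]
tool_rot: [-3.142, -0.001, 0.61]
force: [0.1, 0.3, -1.3]
grip_width: 0.0191
finger_force: 50.6
```

```bash
python3 - <<'E'
from h import *
o=bot.observe();print(o['position'],o['force'],o['moment'],o['grip_width'],o['finger_force'])
f=snap('wrist','w2.png'); f=snap('scene','s2.png'); a=cv2.imread('pics/s2.png')
b=cv2.resize(a[110:270,200:400],None,fx=2.4,fy=2.4,interpolation=cv2.INTER_CUBIC)
w=cv2.imread('pics/w2.png')
cv2.imwrite('pics/v2.png',np.vstack([np.hstack([cv2.resize(w,(400,300)),cv2.resize(b,(400,300))])]))
E
```

```text
[0.619065   0.24290114 0.14696038] [ 0.1130744   0.28825808 -1.29671289] [ 0.03957998 -0.08147604 -0.03562494] 0.019143870777271525 50.62825262546539
```

View pics/v2.png

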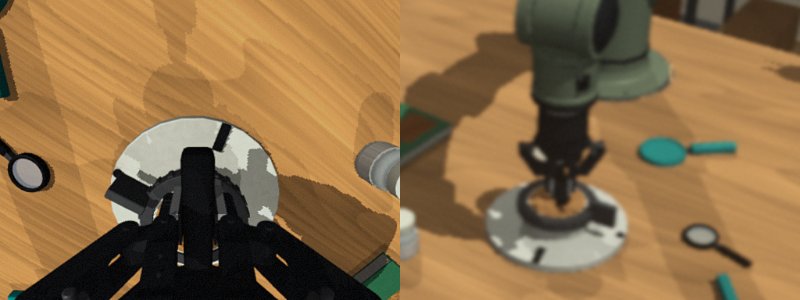

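The magnifier is held level at 1.3 N, and the view of the collar is clear. But the fingertips reach about 7 mm below its underside, so they would hit the cover on the book. I'll set it back on the collar, regrip 10 mm higher and lift again.

arm_command(
  commands=[
    [[0, 0, -15], 0, 1],
    [[0, 0, -20], 0, 1],
    [[0, 0, -20], 0, 1],
    [[0, 0, -15], 0, 1],
    [[0, 0, -8], 0, 1],
    [[0, 0, -5], 0, 1],
    [[0, 0, -3], 0, 1],
    [[0, 0, -1.5], 0, 1],
    [[0, 0, -0.5], 0, 1],
    [[0, 0, 0], 0, 1],
    [[0, 0, 0], 0, 0.4],
    [[0, 0, 0], 0, 0.2],
    [[0, 0, 0], 0, 0.2],
    [[0, 0, 0], 0, 0.2],
  ],
)

```text
clock: 6.55
position: [0.6189, 0.2428, 0.0583]
tool_rot: [3.142, -0.0, 0.61]
force: [0.8, 0.3, -0.7]
grip_width: 0.0345
finger_force: 0.0
```

arm_command(
  commands=[
    [[0, 0, 4], 0, 0.2],
    [[0, 0, 4], 0, 0.2],
    [[0, 0, 2], 0, 0.2],
    [[0, 0, 0], 0, 0.2],
    [[0, 0, 0], 0, 0.5],
    [[0, 0, 0], 0, 0.7],
    [[0, 0, 0], 0, 1],
    [[0, 0, 0], 0, 1],
    [[0, 0, 0], 0, 1],
  ],
  newtons=60,
)

```text
clock: 7.45
position: [0.6189, 0.2427, 0.0684]
tool_rot: [-3.142, -0.0, 0.61]
force: [-0.7, -0.2, 5.3]
grip_width: 0.0185
finger_force: 60.2
```

arm_command(
  commands=[
    [[0, 0, 3], 0, 1],
    [[0, 0, 5], 0, 1],
    [[0, 0, 10], 0, 1],
    [[0, 0, 15], 0, 1],
    [[0, 0, 20], 0, 1],
    [[0, 0, 20], 0, 1],
    [[0, 0, 15], 0, 1],
    [[0, 0, 8], 0, 1],
    [[0, 0, 4], 0, 1],
    [[0, 0, 0], 0, 1],
  ],
)

```text
clock: 8.45
position: [0.6189, 0.2428, 0.1684]
tool_rot: [-3.142, -0.0, 0.61]
force: [-0.4, 0.7, -1.6]
grip_width: 0.0189
finger_force: 59.3
```

arm_command(
  commands=[
    [[0, -5, 0], 0, 1],
    [[-1, -12, 0], -0.02, 1],
    [[-2, -20, 0], -0.04, 1],
    [[-3, -28, 0], -0.04, 1],
    [[-3, -30, 0], -0.04, 1],
    [[-4, -30, 0], -0.05, 1],
    [[-4, -30, 0], -0.05, 1],
    [[-4, -30, 0], -0.05, 1],
    [[-4, -30, 0], -0.05, 1],
    [[-4, -30, 0], -0.05, 1],
    [[-4, -30, 0], -0.05, 1],
    [[-4, -30, 0], -0.05, 1],
    [[-4, -30, 0], -0.05, 1],
    [[-4, -30, 0], -0.04, 1],
    [[-3, -30, 0], -0.04, 1],
    [[-3, -28, 0], -0.03, 1],
    [[-2, -20, 0], -0.03, 1],
    [[0, -12, 0], 0, 1],
    [[0, -6, 0], 0, 1],
    [[0, 0, 0], 0, 1],
  ],
)

```text
clock: 10.45
position: [0.5656, -0.2188, 0.1682]
tool_rot: [-3.142, 0.0, -0.071]
force: [0.6, 0.4, -1.5]
grip_width: 0.0185
finger_force: 59.2
```

```bash
python3 - <<'E'
from h import *
o=bot.observe();print(o['position'],o['tool_rot'],o['force'],o['moment'],o['grip_width'],o['finger_force'])
f=snap('top','t3.png'); g=snap('scene','s3.png')
a=cv2.imread('pics/t3.png');b=cv2.imread('pics/s3.png')
cv2.imwrite('pics/v3.png',np.hstack([cv2.resize(a[110:260,140:400],(400,300),interpolation=cv2.INTER_CUBIC),cv2.resize(b[120:240,120:280],(400,300),interpolation=cv2.INTER_CUBIC)]))
E
```

```text
[ 0.56557042 -0.21881681  0.16821387] [-3.14156720e+00  1.06468026e-04 -7.09744742e-02] [ 0.55680437  0.44538624 -1.47276943] [-0.00490649 -0.11876149 -0.03099455] 0.01849669992343802 59.21093165874481
```

View pics/v3.png

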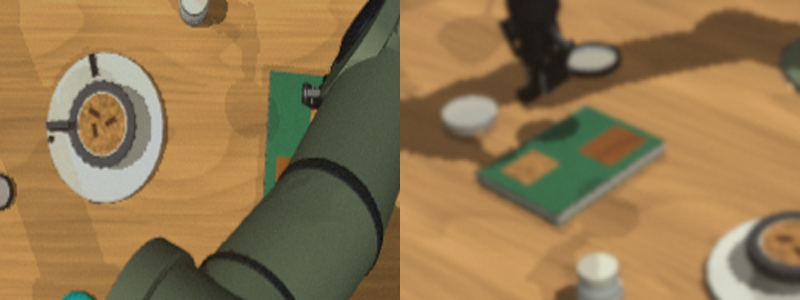

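The magnifier is held level over the book. The unblocked collar is at the left of the top crop, with its lever pointing left and the bar pointing up. Now I lower it.

arm_command(
  commands=[
    [[0, 0, -8], 0, 1],
    [[0, -1, -18], 0, 1],
    [[0, -1, -25], 0, 1],
    [[0, -1, -25], 0, 1],
    [[0, 0, -20], 0, 1],
    [[0, 0, -15], 0, 1],
    [[0, 0, -10], 0, 1],
    [[0, 0, -7], 0, 1],
    [[0, 0, -5], 0, 1],
    [[0, 0, -4], 0, 1],
    [[0, 0, -2], 0, 1],
    [[0, 0, -1], 0, 1],
    [[0, 0, -1], 0, 1],
    [[0, 0, 0], 0, 1],
    [[0, 0, 0], 0, 1],
  ],
)

```text
clock: 12.05
position: [0.566, -0.2213, 0.0275]
tool_rot: [3.142, -0.0, -0.07]
force: [-0.3, -0.4, -1.2]
grip_width: 0.0185
finger_force: 59.2
```

arm_command(
  commands=[
    [[0, 0, -1], 0, 1],
    [[0, 0, -1], 0, 1],
    [[0, 0, -0.5], 0, 1],
    [[0, 0, 0], 0, 1],
  ],
)

```text
clock: 12.45
position: [0.5659, -0.2213, 0.0247]
tool_rot: [-3.142, 0.0, -0.07]
force: [0.4, -0.5, -1.3]
grip_width: 0.0188
finger_force: 59.2
```

arm_command(
  commands=[
    [[0, 0, -0.5], 0, 1],
    [[0, 0, -0.5], 0, 1],
    [[0, 0, 0], 0, 1],
  ],
)

```text
clock: 12.75
position: [0.5659, -0.2213, 0.0245]
tool_rot: [-3.141, -0.0, -0.07]
force: [-4.7, 2.2, 14.4]
grip_width: 0.0185
finger_force: 61.3
```

Contact with the book. I'll release and rise.

arm_command(
  commands=[
    [[0, 0, 0.3], 0, 1],
    [[0, 0, 0], 0, 0.5],
    [[0, 0, 0], 0, 0.3],
    [[0, 0, 0], 0, 0.0],
    [[0, 0, 0], 0, 0.0],
    [[0, 0, 0], 0, 0.0],
    [[0, 0, 5], 0, 0.0],
    [[0, 0, 10], 0, 0.0],
    [[0, 0, 20], 0, 0.0],
    [[0, 0, 30], 0, 0.0],
    [[0, 0, 30], 0, 0.0],
    [[0, 0, 30], 0, 0.0],
    [[0, 0, 15], 0, 0.0],
    [[0, 0, 5], 0, 0.0],
    [[0, 0, 0], 0, 0.0],
  ],
)

```text
clock: 14.25
position: [0.566, -0.221, 0.1692]
tool_rot: [-3.141, -0.0, -0.07]
force: [-0.9, 0.4, -1.2]
grip_width: 0.0427
finger_force: 0.0
```

arm_command(
  commands=[
    [[0, 5, 5], 0.03, 0.0],
    [[-1, 15, 5], 0.08, 0.0],
    [[-2, 25, 5], 0.09, 0.0],
    [[-2, 30, 5], 0.09, 0.0],
    [[-2, 30, 5], 0.1, 0.0],
    [[-2, 30, 5], 0.1, 0.0],
    [[-2, 30, 0], 0.1, 0.0],
    [[-2, 30, 0], 0.1, 0.0],
    [[-2, 30, 0], 0.1, 0.0],
    [[-2, 30, 0], 0.1, 0.0],
    [[-2, 30, 0], 0.1, 0.0],
    [[-2, 30, 0], 0.1, 0.0],
    [[-2, 30, 0], 0.1, 0.0],
    [[-2, 30, 0], 0.1, 0.0],
    [[-2, 30, 0], 0.1, 0.0],
    [[-2, 30, 0], 0.1, 0.0],
    [[-2, 30, 0], 0.1, 0.0],
    [[0, 25, 0], 0.1, 0.0],
    [[0, 15, 0], 0.07, 0.0],
    [[0, 4, 0], 0.05, 0.0],
  ],
)

```text
clock: 16.25
position: [0.5338, 0.29, 0.198]
tool_rot: [-3.14, -0.0, 1.747]
force: [-0.0, -0.3, 1.0]
grip_width: 0.0425
finger_force: 0.0
```

```bash
python3 - <<'E'
from h import *
o=bot.observe();print(o['position'],o['tool_rot'])
f=snap('wrist','w4.png'); t=snap('top','t4.png')
a=cv2.resize(cv2.imread('pics/w4.png'),None,fx=1,fy=1)
V=np.array([.5449,.1985])
for q,c in [(.08,(0,0,255)),(.16,(0,255,0))]:
    g=1.765-q;u=np.array([np.cos(g),np.sin(g)]);n=np.array([-u[1],u[0]])
    P=world2pix(f,[[*(V+u*r+n*s),.09] for r,s in [(.066,-.006),(.106,-.006),(.106,.006),(.066,.006)]])
    cv2.polylines(a,[P.round().astype(int)],True,c,1)
b=cv2.imread('pics/t4.png')
# magnifier expected on the book
c=b[130:240,290:390]
cv2.imwrite('pics/v4.png',np.hstack([a,cv2.resize(c,(288,384),interpolation=cv2.INTER_CUBIC)]))
E
```

```text
[0.53379603 0.28997732 0.19798187] [-3.13995508e+00 -1.50079852e-04  1.74665784e+00]
```

View pics/v4.png

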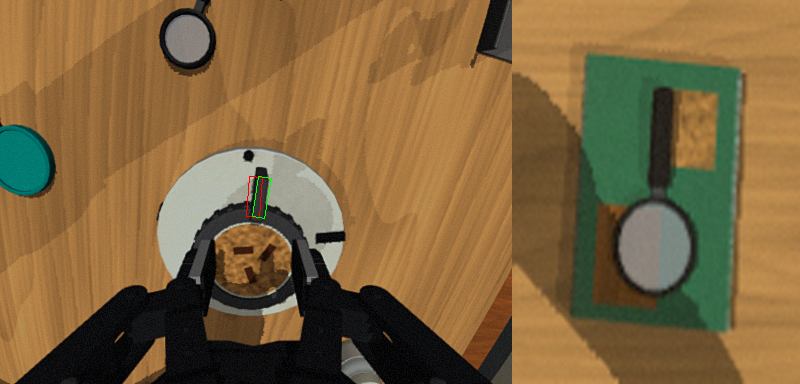

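The magnifier lies flat inside the cover, with lens and handle both on it. The lever at (260,190) needs a closer fit. Next I'll zoom in and overlay the bar and stud as a check on viewer and camera error.

```bash
python3 - <<'E'
from h import *
f=load('w4.png');a=cv2.imread('pics/w4.png')
V=np.array([.5449,.1985]);S=6;o=np.array([210,140])
c=cv2.resize(a[140:240,210:343],None,fx=S,fy=S,interpolation=cv2.INTER_CUBIC)
def draw(pts,col): 
    P=((world2pix(f,pts)+.5-o)*S-.5).round().astype(int); cv2.polylines(c,[P],True,col,1)
def box(g,r0,r1,w,z,col):
    u=np.array([np.cos(g),np.sin(g)]);n=np.array([-u[1],u[0]])
    draw([[*(V+u*r+n*s),z] for r,s in [(r0,-w),(r1,-w),(r1,w),(r0,w)]],col)
box(.265,.083,.119,.006,.024,(0,0,255)); box(1.765-.16,.066,.106,.006,.09,(0,255,0));box(1.765-.16,.066,.106,.006,.045,(255,255,0))
box(1.765,.109,.117,.004,.022,(0,0,255))
for R,z in((.12,.018),(.066,.066),(.049,.066)):
    draw([[V[0]+R*np.cos(t),V[1]+R*np.sin(t),z] for t in np.linspace(0,6.283,90)],(255,0,255))
cv2.imwrite('pics/v5.png',c)
E
```

```text
(no output)
```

View pics/v5.png

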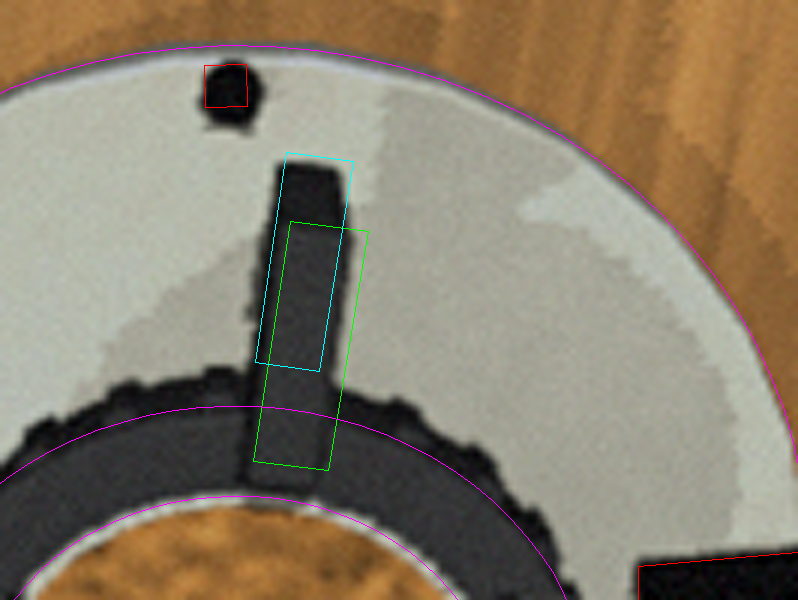

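The base, bar and stud overlays fit. The lever is about 3 mm anticlockwise of the 0.16 rad guess, so the joint is near 0.125 and the lever's world angle near 1.64, with its centre at (0.539, 0.288). Moving above it.

arm_command(
  commands=[
    [[3, -1, -10], -0.05, 0.0],
    [[2, -1, -20], -0.057, 0.0],
    [[0, 0, -25], 0, 0.0],
    [[0, 0, -25], 0, 0.0],
    [[0, 0, -10], 0, 0.0],
    [[0, 0, -3], 0, 0.0],
    [[0, 0, 0], 0, 0.0],
    [[0, 0, 0], 0, 0.0],
  ],
)

```text
clock: 17.15
position: [0.5404, 0.2859, 0.1071]
tool_rot: [3.14, -0.001, 1.632]
force: [0.6, 0.4, 0.5]
grip_width: 0.0424
finger_force: 0.0
```

arm_command(
  commands=[
    [[-1.5, 2.5, -5], 0.01, 0.0],
    [[0, 0, -10], 0, 0.0],
    [[0, 0, -12], 0, 0.0],
    [[0, 0, -10], 0, 0.0],
    [[0, 0, -6], 0, 0.0],
    [[0, 0, -4], 0, 0.0],
    [[0, 0, 0], 0, 0.0],
    [[0, 0, 0], 0, 0.0],
    [[0, 0, 0], 0, 0.3],
    [[0, 0, 0], 0, 0.5],
    [[0, 0, 0], 0, 0.7],
    [[0, 0, 0], 0, 1],
    [[0, 0, 0], 0, 1],
    [[0, 0, 0], 0, 1],
    [[0, 0, 0], 0, 1],
  ],
  newtons=30,
)

```text
clock: 18.65
position: [0.5388, 0.2885, 0.0595]
tool_rot: [3.141, -0.0, 1.643]
force: [3.2, 0.4, 5.7]
grip_width: 0.0117
finger_force: 30.6
```

```bash
python3 - <<'E'
from h import *
o=bot.observe();p=o['position'];print(p,o['tool_rot'],o['grip_width'],o['force'],o['moment'])
V=np.array([.5449,.1985]);d=p[:2]-V;print(np.hypot(*d),np.arctan2(d[1],d[0]))
r=.09;g0=np.arctan2(d[1],d[0]);r=np.hypot(*d)
n=28
G=np.linspace(g0,.265,n+1);X=V[None]*1e3+r*1e3*np.c_[np.cos(G),np.sin(G)]
print((G[1]-G[0]).round(4));print(np.diff(X,axis=0).round(1).tolist())
E
```

```text
[0.5388387  0.28846432 0.05946575] [ 3.14057994e+00 -4.39478759e-04  1.64297165e+00] 0.011697868236127694 [3.15490472 0.36819191 5.70169954] [ 0.12898299 -0.52469784  0.39910625]
0.09016827639432452 1.638069185774206
-0.049
[[4.4, 0.2], [4.4, -0.0], [4.4, -0.2], [4.4, -0.5], [4.4, -0.7], [4.3, -0.9], [4.3, -1.1], [4.2, -1.3], [4.2, -1.5], [4.1, -1.7], [4.0, -1.9], [3.9, -2.1], [3.8, -2.3], [3.7, -2.5], [3.5, -2.7], [3.4, -2.8], [3.3, -3.0], [3.1, -3.1], [3.0, -3.3], [2.8, -3.4], [2.6, -3.6], [2.4, -3.7], [2.3, -3.8], [2.1, -3.9], [1.9, -4.0], [1.7, -4.1], [1.5, -4.2], [1.3, -4.2]]
```

Gripped the 12 mm fin (11.7 mm opening). Turning along the arc.

arm_command(
  commands=[
    [[4.4, 0.2, 0], -0.049, 1],
    [[4.4, 0, 0], -0.049, 1],
    [[4.4, -0.2, 0], -0.049, 1],
    [[4.4, -0.5, 0], -0.049, 1],
    [[4.4, -0.7, 0], -0.049, 1],
    [[4.3, -0.9, 0], -0.049, 1],
    [[4.3, -1.1, 0], -0.049, 1],
    [[4.2, -1.3, 0], -0.049, 1],
    [[4.2, -1.5, 0], -0.049, 1],
    [[4.1, -1.7, 0], -0.049, 1],
    [[4.0, -1.9, 0], -0.049, 1],
    [[3.9, -2.1, 0], -0.049, 1],
    [[3.8, -2.3, 0], -0.049, 1],
    [[3.7, -2.5, 0], -0.049, 1],
    [[0, 0, 0], 0, 1],
  ],
)

```text
clock: 20.15
position: [0.5982, 0.2723, 0.0595]
tool_rot: [3.14, -0.002, 0.955]
force: [7.6, 4.1, 2.7]
grip_width: 0.0116
finger_force: 29.7
```

arm_command(
  commands=[
    [[3.5, -2.7, 0], -0.049, 1],
    [[3.4, -2.8, 0], -0.049, 1],
    [[3.3, -3.0, 0], -0.049, 1],
    [[3.1, -3.1, 0], -0.049, 1],
    [[3.0, -3.3, 0], -0.049, 1],
    [[2.8, -3.4, 0], -0.049, 1],
    [[2.6, -3.6, 0], -0.049, 1],
    [[2.4, -3.7, 0], -0.049, 1],
    [[2.3, -3.8, 0], -0.049, 1],
    [[2.1, -3.9, 0], -0.049, 1],
    [[1.9, -4.0, 0], -0.049, 1],
    [[1.7, -4.1, 0], -0.049, 1],
    [[1.5, -4.2, 0], -0.049, 1],
    [[1.3, -4.2, 0], -0.049, 1],
    [[0, 0, 0], 0, 1],
    [[0, 0, 0], 0, 1],
  ],
)

```text
clock: 21.75
position: [0.6337, 0.2221, 0.0596]
tool_rot: [3.141, -0.004, 0.27]
force: [13.4, 2.0, -2.0]
grip_width: 0.0114
finger_force: 29.4
```

arm_command(
  commands=[
    [[0, 0, 0], 0, 0.6],
    [[0, 0, 0], 0, 0.4],
    [[0, 0, 0], 0, 0.2],
    [[0, 0, 0], 0, 0.2],
    [[0, 0, 0], 0, 0.2],
    [[0, 0, 5], 0, 0.2],
    [[0, 0, 15], 0, 0.2],
    [[0, 0, 25], 0, 0.2],
    [[0, 0, 30], 0, 0.2],
    [[-10, 0, 30], 0, 0.2],
    [[-20, 0, 20], 0, 0.2],
    [[-20, 0, 10], 0, 0.2],
    [[-10, 0, 0], 0, 0.2],
    [[0, 0, 0], 0, 0.2],
    [[0, 0, 0], 0, 0.2],
  ],
)

```text
clock: 23.25
position: [0.5721, 0.2221, 0.1939]
tool_rot: [3.142, 0.0, 0.271]
force: [0.2, -0.2, -0.5]
grip_width: 0.0341
finger_force: 0.0
```

```bash
python3 - <<'E'
from h import *
o=bot.observe();print(o['position'],o['tool_rot'],np.abs(o['qd']).max(),o['finger_force'])
f=snap('wrist','w6.png');t=snap('top','t6.png');a=cv2.imread('pics/w6.png')
V=np.array([.5449,.1985]);S=4
p=world2pix(f,[.635,.222,.05])[0].astype(int);o=np.clip(p-[50,70],0,None)
c=cv2.resize(a[o[1]:o[1]+140,o[0]:o[0]+120],None,fx=S,fy=S,interpolation=cv2.INTER_CUBIC)
def box(g,r0,r1,w,z,col):
    u=np.array([np.cos(g),np.sin(g)]);n=np.array([-u[1],u[0]])
    P=((world2pix(f,[[*(V+u*r+n*s),z] for r,s in [(r0,-w),(r1,-w),(r1,w),(r0,w)]])+.5-o)*S-.5).round().astype(int); cv2.polylines(c,[P],True,col,1)
box(.265,.083,.119,.006,.024,(0,0,255)); box(.265,.066,.106,.006,.09,(0,255,0))
b=cv2.imread('pics/t6.png')[130:240,290:390]
cv2.imwrite('pics/v6.png',np.hstack([c,cv2.resize(b,(300,c.shape[0]))]))
E
```

```text
[0.57210895 0.22206038 0.19391594] [3.14151224e+00 4.89095035e-05 2.70977396e-01] 0.014108369873646411 0.0
```

View pics/v6.png

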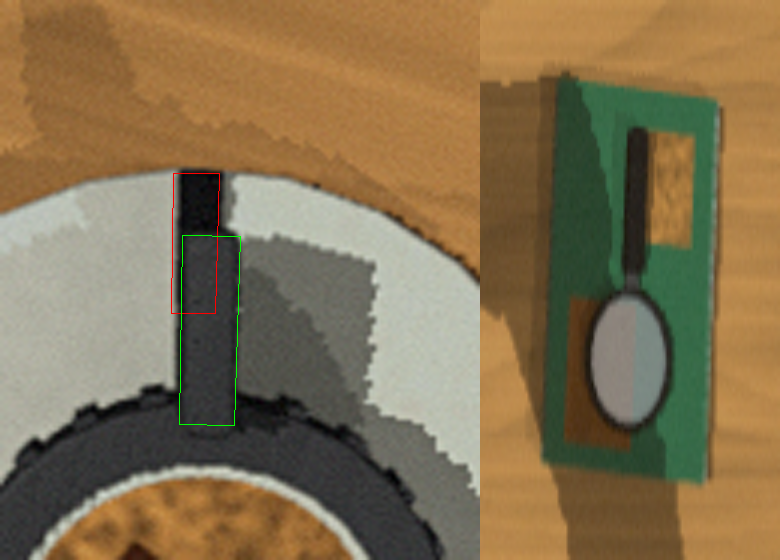

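The lever (centred at about (209,330)) stands in line with the bar at (200,200), within roughly 0.01–0.02 rad. The magnifier lies on the book, untouched, so I'm handing in.

```bash
python3 -c "
from workcell import ticket; print(ticket.job_done())"
```

```text
the job is handed in; nothing more can be done
None
```

The big magnifier was set down flat on the book, the collar was turned to within about 0.02 rad of the locked bar and released, and nothing else was touched; I handed the job in at about 23 s (no verdict was returned).

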